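Slide the specimen stage to its index stop

ROBOT

A 6-joint arm with a two-finger parallel gripper is mounted at the origin on a cart in front of the work surface, level with it; the furniture and walls round the work are solid. World frame = base frame: x ahead of the robot, y to its left, z up, the work surface at z = 0. Lengths are in m, angles in rad, forces in N, time in s.
With the tool pointing down it reaches from about 0.35 to 0.775 m from the base axis. Payload 5.5 kg.
Tool frame: the origin (TCP) lies at the very end of the fingers, on their centre line; the grasp point (between the pads) lies 19 mm behind it; x points along the fingers, y is the direction in which the jaws open and shut, and the axes are right-handed (so a half turn about x gives the same grasp; the last joint's range is limited). The gripper opens to 85 mm and grips with 20 to 120 N. Pads are 22 mm wide; open, the fingers measure 114 mm over their backs; the gripper's body (76 mm by 85 mm) begins 54 mm behind the grasp point. The pads swing forward as they close: fully open they stand 13 mm farther back than shut.
Start: joints at [-1.363, 0.313, 0.046, 1.304, 0, 1.431], TCP at [0.196, -0.541, 0.231] pointing down, gripper open.
Joint ranges: [-2.76, 2.76], [-0.86, 1.69], [-1.03, 1.26], [-2.2, 2.34], [-1.47, 1.5], [-3.14, 3.14]. Speed limits (rad/s): [2.57, 2.57, 3.14, 3.14, 3.14, 3.14].

INTERFACE

Orientations are given as a unit quaternion [w, x, y, z].
In Python, from workcell import readout, cams, env, finder gives the robot as it stands.
- The arm moves only by the tool drive_tool, never from a script. Its argument "moves" is a list that holds one entry, the list of rows, each a list of 7 numbers: the shift along the tool's x, y, z in m, then the turn, a rotation vector about the tool's x, y, z in rad, then the closure in counts, from 0 (fully open) to 255 (shut). A call has exactly 5 rows; each row is the pose to reach, as a shift and turn from the pose measured when the call began, along the tool's axes at that moment; what a row does not reach only later rows make up. A row lasts 1/8 s, in which the tool goes at most 62.5 mm and 10.7 degrees, less where a joint would pass 70% of its speed; a pose out of reach is approached as far as the arm can. A call with a gripper value outside its range is refused whole. The fingers move at their own pace and stop on an object; "squeeze" is the grip in N (left out, the last holds). Time passes only in rows, so rows that repeat a pose let the fingers close, or fill a call up. It gives the time, the measured TCP pose, the force and the opening at its end, in the units of the state.
- readout.get_state(): the state, without advancing time (a new reading comes with each control period).
- cams.read_camera(name): name is "scene" or "top" or "wrist"; returns the picture (420x560x3 uint8, blue, green, red); there is no depth.
- cams.camera_params(name): a dict with "mtx" (3x3 intrinsics, pixels), "R" (3x3) and "t" (3): a world point X has camera coordinates R X + t; the wrist camera has in their place "mount" (4x4, takes a point from camera to tool coordinates, whose origin is the TCP and whose axes are the tool frame's). Camera axes: x right, y down, z forward; pixel columns grow to the right and rows downward; lengths in m; the calibration is good to about 2 mm. A picture is of the moment at which its call begins: read the wrist's pose just before it. camera_params takes no time and is no camera call.
- env.hand_in(): hands the job in, once; it reports no verdict.
Trained networks look in the newest picture that a camera, given by its name, has taken for a name from the list of things; names that differ only in an ending like _2 or _b are one class to them, and where a whole thing is asked for, a point or a joint stands for the part that bears it (a point fixed in the world has none). Each returns a list of dicts, best first, with "conf" (0 to 1); they miss things now and then, are a little off and sometimes report something else, mostly with a low value. They report only what shows in the picture. A call takes as long as a camera call. They do not tell look-alikes from the thing itself.
- finder.regions_of(camera, name): "pixels" (420x560 bool, what is visible of it) and "point" ([column, row] in pixels, amid what is visible of it).
The state is a dict: "clock": time; "joint_pos": joint angles; "qvel": joint speeds; "tau": joint torques, N m; "tcp_pos": TCP position; "orientation": TCP orientation; "wrist_force": force on the tool from outside, world axes, zero at the start; "ft_torque": the same for the moment, N m; "finger_gap": finger opening in m.
Only numpy, scipy, OpenCV 4.12 (cv2) and the standard library are available. Lean on these libraries where they do the work, as an engineer would, in place of code of your own. Each camera call takes 0.05 s, during which the arm holds its last target.

TASK

Bring the potsherd to its photo position: with the closed fingertips press down the sprung brake pad in the middle of the stage, and while it is down push the stage along its rail, up against the stop that has the long pointed index arm, not the plain one. Then let the pad come up again so that the brake holds the stage there. Do not force the stage while it is braked, do not touch the sherd, which must ride along in its tray, and leave the eraser and the folding loupe in front of the rail where they are.

Things in the scene. Friction and masses are not known exactly. Their poses are not given: they have to be found in the camera images.
- rail: Aluminium slide rail 390 mm long, 62 wide, 24 high, screwed to the desk; it never moves during a run. Origin: centre of its underside, on the desk. Its y axis runs along the rail (the stage's way), its x axis points across it to the far side, z up.
- stage (a joint): Position in m of the grey stage along the rail, + towards the rail's y axis, 0 at the start of every run with the pad over the rail's origin. The stage is a block 60 mm (across) x 90 mm (along), top 40 mm above the desk, carrying a white tray on its far side. With the brake freed it slides with about 1 to 2 N; braked it holds against a sideways push of about 15 N.
- brake_pad (a joint): How far the brake pad is pressed, in m: within 1 mm of 0 when up (brake on), 0.005 fully down. The spring takes 6 N to start and 10 N fully down; the brake drags until about 0.0015 and is quite free from 0.002 on. Springs up by itself when let go.
- pad_top (a point): Centre of the upper face of the black rubber brake pad in the middle of the stage; the point moves with the pad, 53 mm above the desk when up. The pad is 40 mm across the rail and 60 mm along it; at its two ends along the rail stand ribs 6 mm thick and 5 mm higher than its face, 48 mm apart inside, against which a fingertip can push. It frees the brake wherever it is pressed.
- tray_floor (a point): Centre of the floor of the white tray that is part of the stage, 76 mm to the far side of the pad's centre, 32 mm above the desk. The tray is 84 x 84 mm outside with a rim 8 mm above its floor.
- index_stop: The stop to reach: dark steel block 56 mm across the rail, 18 mm along it, top 43 mm above the desk, with a dark index arm of 10 mm width that reaches to the far side and ends in a point 113 mm from the rail's middle. Fixed to the rail, on either side of the stage. Origin: on the desk plane under its middle on the rail's centre line; axes parallel to the rail's. The stage touches it when the pad's centre is 54 mm from this origin along the rail.
- plain_stop: The other stop: the same block without an index arm, on the other side of the stage; not to be used. Origin and axes as for the index stop.
- sherd: Flat dark-brown potsherd, 46 x 51 x 12 mm, lying loose in the tray. Origin: centre of its underside.
- eraser: Eraser in a card sleeve, 20 x 42 x 12 mm, lying loose on the desk in front of the rail; a bystander. Origin: centre of its underside.
- loupe: Folded hand loupe, 30 x 50 x 14 mm, lying loose on the desk in front of the rail; a bystander. Origin: centre of its underside.
Things that resemble listed ones, but are neither listed nor needed, are in the scene too. Leave any purple or red look-alike of the sherd alone.

How it is judged:
On the way, in this order (a step that is already met when the one before it is completed fails the run):
1. the brake pad is pressed while the stage still stands where it was (value of joint brake_pad above 0.0015 m and value of joint stage between -0.006 and 0.006 m and contact force between the fingers and brake_pad above 1 N), for 0.1 s.
2. the stage touches the index stop, the pad still pressed (y of pad_top in the frame of index_stop between -0.0565 and 0.0565 m and value of joint brake_pad above 0.001 m), for 0.1 s.
At the end, for the whole second after the job is handed in: The stage stands against the index stop (within 2.5 mm), the brake pad is up again (within 0.5 mm), and the sherd lies at rest in its tray, within 25 mm of the tray's centre and not propped more than 6 mm off its floor (y of pad_top in the frame of index_stop between -0.0565 and 0.0565 m and horizontal distance between sherd and tray_floor below 0.025 m and z of sherd in the frame of tray_floor below 0.006 m and value of joint brake_pad below 0.0005 m and velocity of joint stage between -0.003 and 0.003 m/s and linear speed of sherd below 0.01 m/s); the robot touches nothing.
It fails at once if the sherd is touched (contact force between the fingers and sherd above 0.3 N).
It fails at once if the sherd is lifted or leaves the tray (z of sherd in the frame of tray_floor above 0.012 m or horizontal distance between sherd and tray_floor above 0.04 m).
It fails at once if the stage is forced along while its brake is on (value of joint brake_pad below 0.0003 m and (velocity of joint stage above 0.03 m/s or velocity of joint stage below -0.03 m/s)).
It fails at once if the eraser or the loupe is displaced by more than 20 mm or lifted (distance of any of eraser, loupe from where it was at the start of the episode above 0.02 m or height (world z) of any of eraser, loupe above 0.012 m).
It also fails if it takes over 38 s, if anything falls off the work surface, if the arm or the gripper's body presses on something with over 40 N, if the wrist force passes 120 N, or if a joint passes its speed limit or range.

## Working session

There is one attempt and no reset: what is moved stays moved. The work goes in short steps, Python scripts to look and compute and a tool call to move; the robot and the scene stay as the last step left them, time stands still between calls to the robot, and variables do not carry over. Pictures are saved under pics/ and viewed, and the job is handed in when it is done.

Besides the shell and the picture viewer there is one more tool, called after "Call:" as name(argument=value, ...) on one line, values as JSON. drive_tool: Moves the arm, as the interface text tells. Its arguments: {"type":"object","properties":{"moves":{"type":"array"},"squeeze":{"type":"number"}},"required":["moves"]}

```bash
ls; mkdir -p pics; python3 - <<'E'
from workcell import readout,cams,env,finder
import cv2,numpy as np
s=readout.get_state();print({k:np.round(v,3) for k,v in s.items()})
for n in ("scene","top"):
    cv2.imwrite(f"pics/{n}0.png",cams.read_camera(n)); p=cams.camera_params(n);print(n,p)
    for t in ("rail","pad_top","index_stop","plain_stop","tray_floor","sherd","eraser","loupe"):
        print(t,[(np.round(d["point"]),round(d["conf"],2),d["pixels"].sum()) for d in finder.regions_of(n,t)][:4])
E
```

```text
pics
{'clock': np.float64(0.0), 'joint_pos': array([-1.363,  0.314,  0.045,  1.304, -0.   ,  1.431]), 'qvel': array([ 0.   , -0.   , -0.001,  0.001, -0.002, -0.001]), 'tau': array([-0.0000e+00, -4.8063e+01,  2.9853e+01,  1.9000e-02, -0.0000e+00,
        0.0000e+00]), 'tcp_pos': array([ 0.196, -0.54 ,  0.23 ]), 'orientation': array([-0.122, -0.696, -0.123,  0.696]), 'wrist_force': array([ 0.253, -0.197, -0.466]), 'ft_torque': array([ 0.002, -0.014, -0.003]), 'finger_gap': np.float64(0.086)}
scene {'mtx': array([[466.11963176,   0.        , 269.53700724],
       [  0.        , 466.11963176, 207.53628984],
       [  0.        ,   0.        ,   1.        ]]), 'R': array([[-0.89062428, -0.45446648, -0.01576769],
       [-0.27527782,  0.56641629, -0.77678485],
       [ 0.36195375, -0.68748295, -0.62956864]]), 't': array([0.5380263 , 0.193089  , 0.80219391])}
rail [(array([307., 225.]), 0.94, np.int64(4948))]
pad_top [(array([322., 215.]), 0.66, np.int64(437)), (array([290., 210.]), 0.64, np.int64(230))]
index_stop [(array([274., 260.]), 0.82, np.int64(650))]
plain_stop [(array([348., 191.]
[... 506 characters left out ...]
.00569765, -0.99983863, -0.01703654],
       [-0.98215681,  0.00879785, -0.18785791],
       [ 0.18797748,  0.01566221, -0.98204845]]), 't': array([0.04151527, 0.56378724, 0.90914381])}
rail [(array([310., 236.]), 0.88, np.int64(6724))]
pad_top [(array([306., 243.]), 0.68, np.int64(604))]
index_stop [(array([236., 224.]), 0.63, np.int64(511))]
plain_stop [(array([373., 254.]), 0.92, np.int64(296))]
tray_floor [(array([308., 228.]), 0.64, np.int64(2860))]
sherd [(array([306., 209.]), 0.92, np.int64(350)), (array([363., 180.]), 0.76, np.int64(334)), (array([346., 122.]), 0.68, np.int64(332))]
eraser [(array([277., 290.]), 0.53, np.int64(207))]
loupe [(array([328., 292.]), 0.91, np.int64(354))]
```

```bash
python3 - <<'E'
import cv2
a=cv2.imread("pics/top0.png");c=a[150:330,190:430];cv2.imwrite("pics/top0c.png",cv2.resize(c,None,fx=3.3,fy=3.3,interpolation=2))
a=cv2.imread("pics/scene0.png");c=a[140:320,200:440];cv2.imwrite("pics/scene0c.png",cv2.resize(c,None,fx=3.3,fy=3.3,interpolation=2))
E
```

```text
(no output)
```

View pics/top0.png

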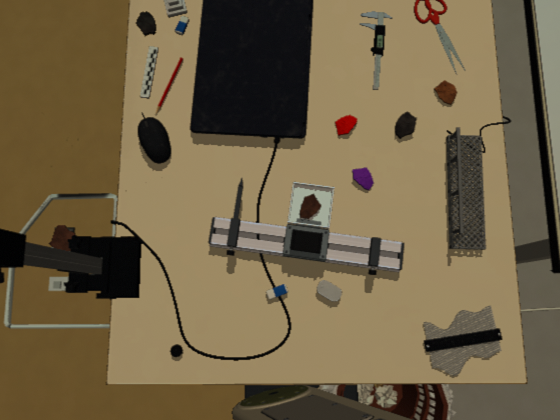

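View pics/top0c.png

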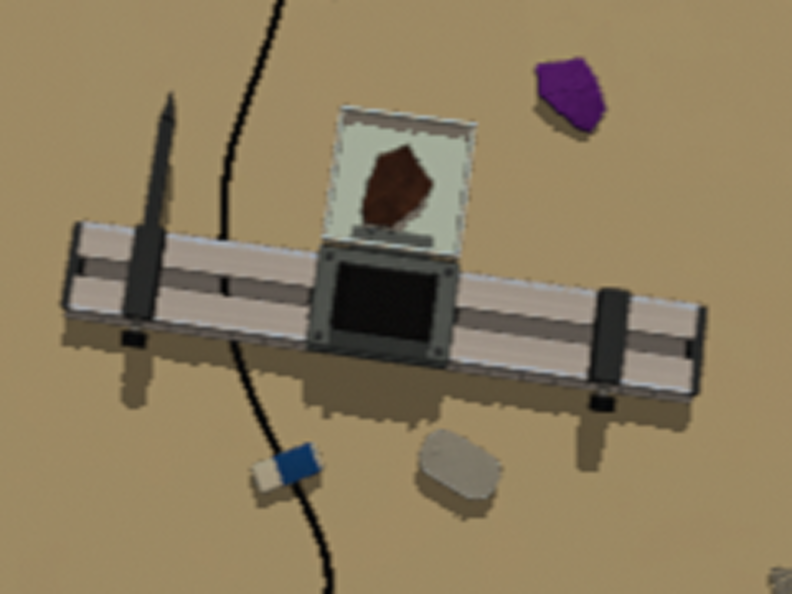

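View pics/scene0c.png

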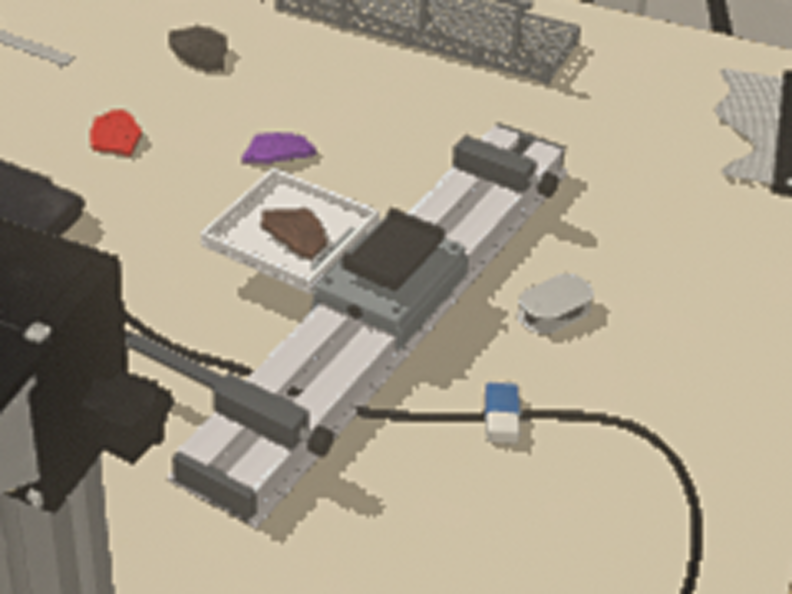

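In the top picture the index stop, the block with the pointed arm, is at about px (234,232), left of the stage and towards world +y. The plain stop is at (375,252). The brown sherd lies in the tray at (311,206). The purple (363,178) and red (346,125) pieces, and the other fragments at the right, are look-alikes. Next I'll measure geometry from the corners.

```bash
cat > h.py <<'E'
import numpy as np
from workcell import cams
def ray(n,uv,z):
    p=cams.camera_params(n);R,t=p["R"],p["t"]
    d=R.T@np.linalg.inv(p["mtx"])@np.array([uv[0],uv[1],1.]);c=-R.T@t
    return c+d*(z-c[2])/d[2]
E
python3 - <<'E'
from h import *
f=lambda q,z:np.array([ray("top",(190+a/3.3,150+b/3.3),z) for a,b in q])
g=lambda q,z:np.array([ray("scene",(200+a/3.3,140+b/3.3),z) for a,b in q])
def show(n,P):print(n,P.mean(0).round(4),[np.linalg.norm(P[i]-P[(i+1)%4]).round(3) for i in range(4)])
show("pad",f([(333,262),(437,276),(430,342),(328,330)],.056))
R=f([(78,222),(706,305),(697,395),(65,310)],.024);show("rail",R)
I=f([(138,226),(166,230),(152,320),(123,316)],.043);show("idx",I)
P=f([(600,289),(629,292),(621,384),(591,380)],.043);show("plain",P)
u=(R[0]+R[3]-R[1]-R[2]);u/=np.linalg.norm(u);print("dir",u,"from stops",(I-P).mean(0)/np.linalg.norm((I-P).mean(0)))
show("padS",g([(391,208),(444,240),(398,288),(344,250)],.056))
print("rail scene end",g([(172,458),(254,515)],.022))
print("rail scene far",g([(500,124),(565,150)],.022))
E
```

```text
pad [ 0.4923 -0.0023  0.056 ] [np.float64(0.062), np.float64(0.039), np.float64(0.06), np.float64(0.04)]
rail [ 0.4929 -0.0043  0.024 ] [np.float64(0.385), np.float64(0.055), np.float64(0.384), np.float64(0.055)]
idx [0.5127 0.1388 0.043 ] [np.float64(0.017), np.float64(0.055), np.float64(0.018), np.float64(0.055)]
plain [ 0.4728 -0.1372  0.043 ] [np.float64(0.017), np.float64(0.055), np.float64(0.018), np.float64(0.054)]
dir [0.1403322  0.99010448 0.        ] from stops [0.14287429 0.98974084 0.        ]
padS [ 0.49  -0.001  0.056] [np.float64(0.044), np.float64(0.055), np.float64(0.047), np.float64(0.052)]
rail scene end [[0.54496232 0.18566548 0.022     ]
 [0.48581501 0.20208607 0.022     ]]
rail scene far [[ 0.48761373 -0.1987388   0.022     ]
 [ 0.43642825 -0.18861332  0.022     ]]
```

```bash
cat >> h.py <<'E'
from workcell import readout
from scipy.spatial.transform import Rotation as Ro
def pose():
    s=readout.get_state();q=s["orientation"]
    return np.array(s["tcp_pos"]),Ro.from_quat([q[1],q[2],q[3],q[0]]).as_matrix(),s
U=np.array([.1415,.9899,0]);
def plan(goal,ydir):
    p,R,s=pose();x=np.array([0,0,-1.]);y=np.array(ydir)/np.linalg.norm(ydir)
    G=np.c_[x,y,np.cross(x,y)]
    print("t",round(float(s["clock"]),2),"tcp",p.round(4),"F",np.round(s["wrist_force"],1),"gap",round(float(s["finger_gap"]),3),"j",np.round(s["joint_pos"],2))
    print("shift",(R.T@(np.array(goal)-p)).round(4),"turn",Ro.from_matrix(R.T@G).as_rotvec().round(4));return R
E
python3 - <<'E'
from h import *
for y in (U,-U,np.cross([0,0,1],U),-np.cross([0,0,1],U)): R=plan([.492,-.002,.12],y)
print(R.round(3))
E
```

```text
t 0.9 tcp [ 0.1959 -0.5406  0.2314] F [ 0.  -0.2  0.2] gap 0.085 j [-1.36  0.31  0.05  1.3   0.    1.43]
shift [ 0.1113 -0.4055 -0.4619] turn [-2.6519e+00  2.0000e-04 -0.0000e+00]
t 0.9 tcp [ 0.1959 -0.5406  0.2314] F [ 0.  -0.2  0.2] gap 0.085 j [-1.36  0.31  0.05  1.3   0.    1.43]
shift [ 0.1113 -0.4055 -0.4619] turn [ 4.897e-01 -0.000e+00 -1.000e-04]
t 0.9 tcp [ 0.1959 -0.5406  0.2314] F [ 0.  -0.2  0.2] gap 0.085 j [-1.36  0.31  0.05  1.3   0.    1.43]
shift [ 0.1113 -0.4055 -0.4619] turn [ 2.0605e+00 -1.0000e-04 -1.0000e-04]
t 0.9 tcp [ 0.1959 -0.5406  0.2314] F [ 0.  -0.2  0.2] gap 0.085 j [-1.36  0.31  0.05  1.3   0.    1.43]
shift [ 0.1113 -0.4055 -0.4619] turn [-1.0811e+00  1.0000e-04 -1.0000e-04]
[[ 0.     0.341 -0.94 ]
 [-0.    -0.94  -0.341]
 [-1.     0.     0.   ]]
```

Call:
drive_tool(moves=[[[0,-0.036,-0.042,-0.1,0,0,255],[0,-0.075,-0.085,-0.25,0,0,255],[0.01,-0.115,-0.13,-0.4,0,0,255],[0.02,-0.155,-0.178,-0.5,0,0,255],[0.03,-0.195,-0.222,-0.6,0,0,255]]], squeeze=40)

```text
clock: 1.52
tcp_pos: [0.339, -0.2801, 0.2013]
orientation: [0.324, 0.629, 0.323, -0.629]
wrist_force: [1.5, -0.2, -0.3]
finger_gap: -0.0001
```

```bash
python3 - <<'E'
from h import *
plan([.492,-.002,.10],[.99,-.1415,0])
E
```

```text
t 1.52 tcp [ 0.339  -0.2801  0.2013] F [ 1.5 -0.2 -0.3] gap -0.0 j [-0.87  0.06 -0.34  1.17  0.    1.32]
shift [ 0.1012 -0.0373 -0.3152] turn [-0.4782  0.0005 -0.0013]
```

Call:
drive_tool(moves=[[[0.02,-0.008,-0.06,-0.12,0,0,255],[0.04,-0.016,-0.12,-0.24,0,0,255],[0.06,-0.024,-0.18,-0.36,0,0,255],[0.08,-0.03,-0.24,-0.478,0,0,255],[0.09,-0.037,-0.295,-0.478,0,0,255]]])

```text
clock: 2.15
tcp_pos: [0.4809, -0.0169, 0.1106]
orientation: [0.464, 0.534, 0.463, -0.534]
wrist_force: [1.2, -1.4, 0.3]
finger_gap: -0.0003
```

```bash
python3 - <<'E'
from h import *
import cv2
plan([.492,-.002,.075],[.99,-.1415,0])
cv2.imwrite("pics/top1.png",cv2.resize(cams.read_camera("top")[150:330,190:430],None,fx=3.3,fy=3.3))
cv2.imwrite("pics/w1.png",cams.read_camera("wrist"))
E
```

```text
t 2.15 tcp [ 0.4809 -0.0169  0.1106] F [ 1.2 -1.4  0.3] gap -0.0 j [-0.2   0.21 -0.4   0.96 -0.    1.51]
shift [ 0.0356  0.0088 -0.0164] turn [ 0.0007  0.001  -0.0013]
```

View pics/w1.png

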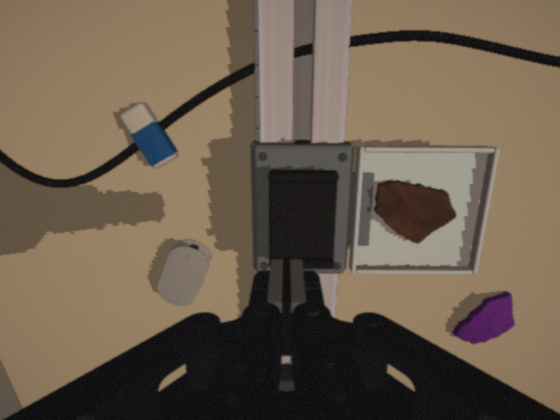

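View pics/top1.png

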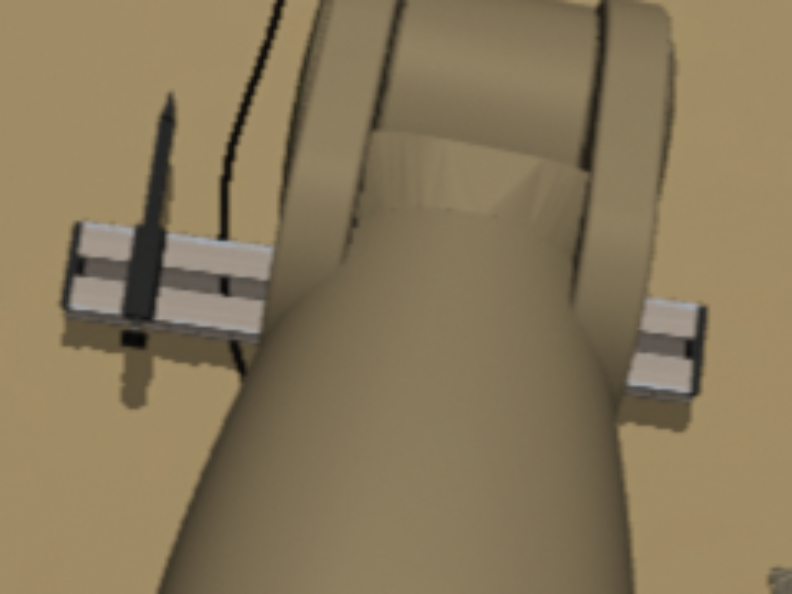

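The wrist view shows the pad at about columns 269–337, rows 170–262. The sherd is at (415,210) in the tray and well clear, and the fingers are right behind the pad. I'll check the pad centre with this camera.

```bash
python3 - <<'E'
from h import *
p,R,s=pose();c=cams.camera_params("wrist");M=c["mount"];K=c["mtx"]
C=R@M[:3,3]+p;Q=[]
for uv in [(269,170),(337,171),(334,262),(270,262)]:
    d=R@M[:3,:3]@np.linalg.inv(K)@[*uv,1.];Q.append(C+d*(.057-C[2])/d[2])
Q=np.array(Q);print(Q.round(4),Q.mean(0))
plan([.492,-.002,.075],[.99,-.1415,0])
E
```

```text
[[ 0.4782  0.0247  0.057 ]
 [ 0.5158  0.0191  0.057 ]
 [ 0.5088 -0.0364  0.057 ]
 [ 0.4704 -0.0311  0.057 ]] [ 0.49329511 -0.00593423  0.057     ]
t 2.25 tcp [ 0.4816 -0.0138  0.1101] F [-0.4 -0.1 -0.9] gap 0.0 j [-0.2   0.21 -0.4   0.96  0.    1.51]
shift [ 0.0351  0.0087 -0.013 ] turn [ 0.0076 -0.0009 -0.0006]
```

Call:
drive_tool(moves=[[[0.01,0.009,-0.012,0.005,0,0,255],[0.035,0.009,-0.012,0.008,0,0,255],[0.046,0.009,-0.012,0.008,0,0,255],[0.046,0.009,-0.012,0.008,0,0,255],[0.046,0.009,-0.012,0.008,0,0,255]]])

```text
clock: 2.88
tcp_pos: [0.4926, -0.0037, 0.0647]
orientation: [0.463, 0.535, 0.463, -0.534]
wrist_force: [-0.2, -0.4, -0.2]
finger_gap: 0.0003
```

```bash
python3 - <<'E'
from h import *
import cv2
plan([.4925,-.003,.0495],[.99,-.1415,0])
cv2.imwrite("pics/w2.png",cams.read_camera("wrist"));cv2.imwrite("pics/s2.png",cv2.resize(cams.read_camera("scene")[140:320,200:440],None,fx=3.3,fy=3.3))
plan([.4925,-.003,.0495],[.99,-.1415,0])
E
```

```text
t 2.88 tcp [ 0.4926 -0.0037  0.0647] F [-0.2 -0.4 -0.2] gap 0.0 j [-0.17  0.27 -0.44  0.85  0.    1.54]
shift [ 0.0152 -0.0002 -0.0006] turn [-0.0015 -0.0009 -0.0014]
t 2.98 tcp [ 0.4928 -0.0035  0.0649] F [ 0.9 -0.5 -0.7] gap 0.0 j [-0.17  0.27 -0.44  0.85  0.    1.54]
shift [ 0.0154 -0.0004 -0.0005] turn [-0.0011 -0.0009 -0.0021]
```

View pics/w2.png

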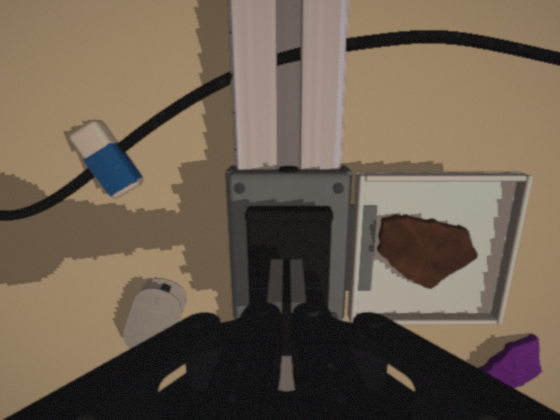

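View pics/s2.png

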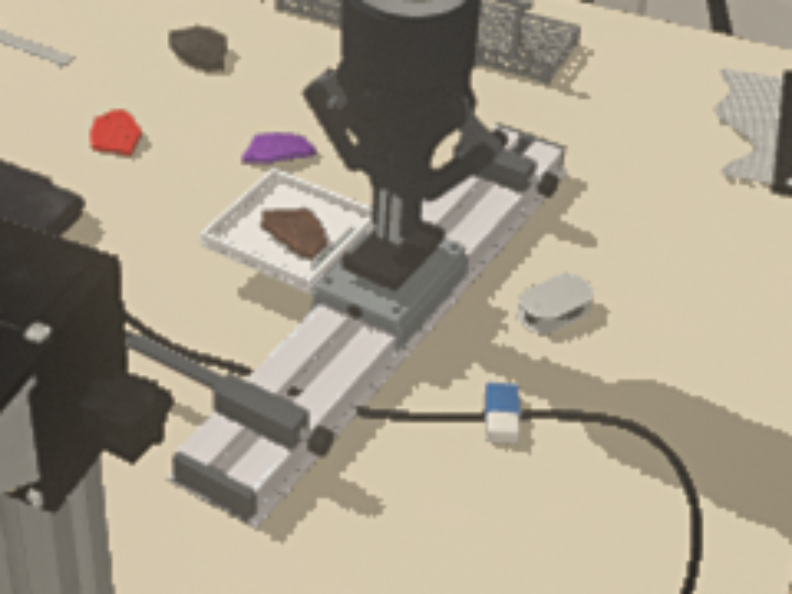

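The fingertips are centred over the pad and inside the ribs. I'll press gently.

Call:
drive_tool(moves=[[[0.006,0,0,0,0,0,255],[0.01,0,0,0,0,0,255],[0.012,0,0,0,0,0,255],[0.014,0,0,0,0,0,255],[0.015,0,0,0,0,0,255]]])

```text
clock: 3.6
tcp_pos: [0.4927, -0.0035, 0.0503]
orientation: [0.463, 0.535, 0.463, -0.534]
wrist_force: [-2.3, -0.1, 7.8]
finger_gap: 0.0001
```

Call:
drive_tool(moves=[[[0,0,0,0,0,0,255],[0,0,0,0,0,0,255],[0,0,0,0,0,0,255],[0,0,0,0,0,0,255],[0,0,0,0,0,0,255]]])

```text
clock: 4.22
tcp_pos: [0.4927, -0.0035, 0.051]
orientation: [0.464, 0.535, 0.463, -0.534]
wrist_force: [-2.3, 0.0, 6.7]
finger_gap: -0.0003
```

Call:
drive_tool(moves=[[[0.002,0,0,0,0,0,255],[0.003,0,0,0,0,0,255],[0.0035,0,0,0,0,0,255],[0.0035,0,0,0,0,0,255],[0.0035,0,0,0,0,0,255]]])

```text
clock: 4.85
tcp_pos: [0.4927, -0.0035, 0.0484]
orientation: [0.464, 0.535, 0.462, -0.534]
wrist_force: [-3.3, 0.4, 8.8]
finger_gap: 0.0001
```

```bash
python3 - <<'E'
from h import *
p,R,s=pose();print(p.round(4),s["wrist_force"].round(1))
plan([.492+.1415*.09,-.002+.99*.09,.0485],[.99,-.1415,0])
E
```

```text
[ 0.4927 -0.0035  0.0484] [-3.3  0.4  8.8]
t 4.85 tcp [ 0.4927 -0.0035  0.0484] F [-3.3  0.4  8.8] gap 0.0 j [-0.17  0.29 -0.47  0.81  0.    1.54]
shift [-0.0001 -0.001  -0.0914] turn [-0.0008 -0.0003 -0.0027]
```

Call:
drive_tool(moves=[[[0.001,0,-0.003,0,0,0,255],[0.001,0,-0.009,0,0,0,255],[0.001,0,-0.017,0,0,0,255],[0.001,0,-0.025,0,0,0,255],[0.001,0,-0.031,0,0,0,255]]])

```text
clock: 5.48
tcp_pos: [0.4971, 0.0273, 0.0482]
orientation: [0.464, 0.535, 0.462, -0.534]
wrist_force: [-3.5, -1.5, 8.7]
finger_gap: -0.0002
```

```bash
python3 - <<'E'
from h import *
import cv2
plan([.492+.1415*.09,-.002+.99*.09,.0485],[.99,-.1415,0])
cv2.imwrite("pics/w3.png",cams.read_camera("wrist"))
plan([.492+.1415*.09,-.002+.99*.09,.0485],[.99,-.1415,0])
E
```

```text
t 5.47 tcp [0.4971 0.0273 0.0482] F [-3.5 -1.5  8.7] gap -0.0 j [-0.11  0.3  -0.45  0.81 -0.    1.61]
shift [-0.0003 -0.001  -0.0603] turn [-0.0007  0.0003 -0.0031]
t 5.53 tcp [0.4972 0.028  0.0482] F [-3.1  0.5  9. ] gap 0.0 j [-0.11  0.3  -0.45  0.81  0.    1.61]
shift [-0.0002 -0.0009 -0.0595] turn [-0.0002 -0.0007 -0.0032]
```

View pics/w3.png

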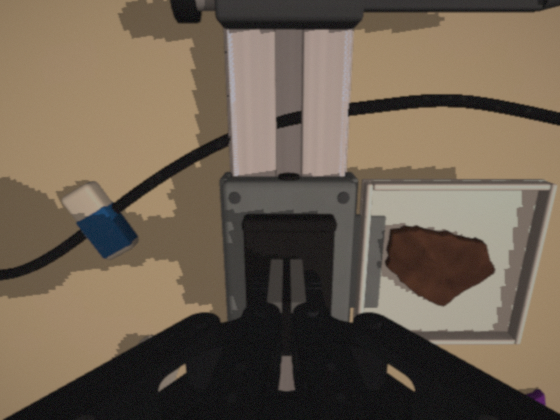

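The stage is travelling with the fingertips, the pad still under them, and the index stop is coming into view at the top (290,10). I'll carry on.

Call:
drive_tool(moves=[[[0.001,0,-0.003,0,0,0,255],[0.001,0,-0.009,0,0,0,255],[0.001,0,-0.018,0,0,0,255],[0.001,0,-0.028,0,0,0,255],[0.001,0,-0.036,0,0,0,255]]])

```text
clock: 6.15
tcp_pos: [0.5024, 0.0639, 0.0482]
orientation: [0.464, 0.535, 0.462, -0.533]
wrist_force: [-2.8, -1.5, 9.2]
finger_gap: 0.0002
```

Call:
drive_tool(moves=[[[0.001,0,-0.004,0,0,0,255],[0.001,0,-0.009,0,0,0,255],[0.001,0,-0.013,0,0,0,255],[0.001,0,-0.017,0,0,0,255],[0.001,0,-0.02,0,0,0,255]]])

```text
clock: 6.78
tcp_pos: [0.5052, 0.0837, 0.0482]
orientation: [0.464, 0.535, 0.462, -0.533]
wrist_force: [-3.4, -0.2, 9.2]
finger_gap: -0.0
```

```bash
python3 - <<'E'
from h import *
import cv2
plan([.492+.1415*.09,-.002+.99*.09,.0485],[.99,-.1415,0])
cv2.imwrite("pics/w4.png",cams.read_camera("wrist"))
plan([.492+.1415*.09,-.002+.99*.09,.0485],[.99,-.1415,0])
E
```

```text
t 6.78 tcp [0.5052 0.0837 0.0482] F [-3.4 -0.2  9.2] gap -0.0 j [ 0.01  0.32 -0.42  0.82 -0.    1.72]
shift [-0.0003 -0.001  -0.0033] turn [ 0.0001  0.0001 -0.0043]
t 6.83 tcp [0.5053 0.0841 0.0482] F [-3.1 -0.2  9.5] gap -0.0 j [ 0.01  0.32 -0.42  0.82 -0.    1.72]
shift [-0.0003 -0.001  -0.0029] turn [ 0.0003 -0.0004 -0.0043]
```

View pics/w4.png

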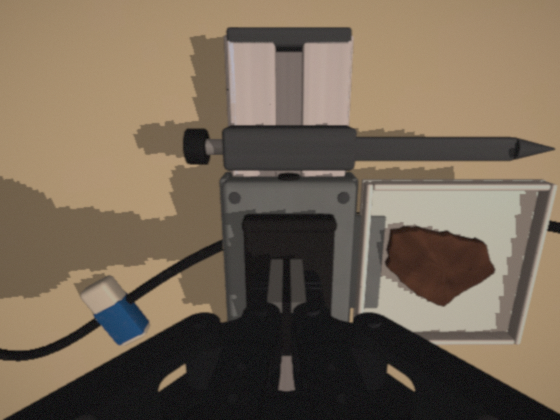

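The stop, with its pointed arm running to the right, is a few mm ahead of the stage. I'll push on until contact shows in the force.

Call:
drive_tool(moves=[[[0.001,0,-0.002,0,0,0,255],[0.001,0,-0.004,0,0,0,255],[0.001,0,-0.006,0,0,0,255],[0.001,0,-0.007,0,0,0,255],[0.001,0,-0.008,0,0,0,255]]])

```text
clock: 7.45
tcp_pos: [0.5068, 0.0902, 0.0481]
orientation: [0.465, 0.535, 0.461, -0.534]
wrist_force: [-2.3, -6.8, 8.9]
finger_gap: 0.0
```

```bash
python3 - <<'E'
from h import *
import cv2
plan([.492+.1415*.09,-.002+.99*.09,.0485],[.99,-.1415,0])
cv2.imwrite("pics/w5.png",cv2.resize(cams.read_camera("wrist")[100:300,180:400],None,fx=3,fy=3))
E
```

```text
t 7.45 tcp [0.5068 0.0902 0.0481] F [-2.3 -6.8  8.9] gap 0.0 j [ 0.02  0.33 -0.41  0.82 -0.    1.74]
shift [-0.0004 -0.0016  0.0034] turn [-0.0008  0.0037 -0.0058]
```

View pics/w5.png

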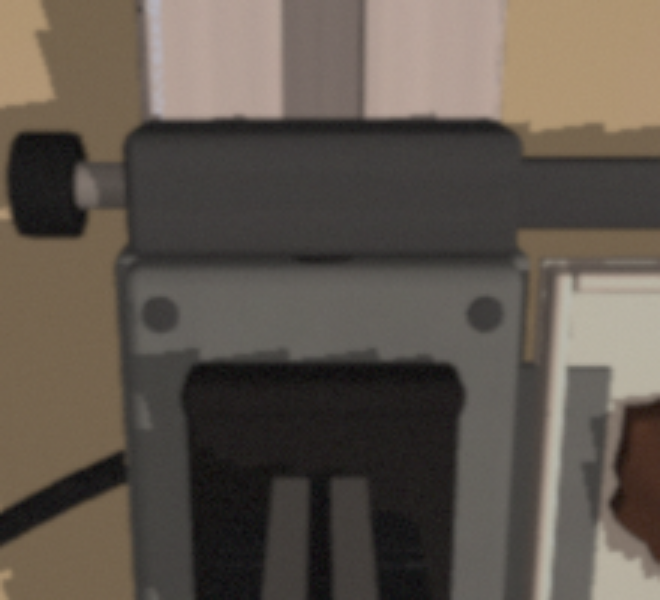

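Contact with the index stop: −6.8 N along the rail, and the stage is flush with the block in the picture. I'll hold briefly, then lift straight up.

Call:
drive_tool(moves=[[[0.001,0,-0.001,0,0,0,255],[0.001,0,-0.001,0,0,0,255],[0.001,0,-0.001,0,0,0,255],[0.001,0,-0.001,0,0,0,255],[0.001,0,-0.001,0,0,0,255]]])

```text
clock: 8.12
tcp_pos: [0.5068, 0.0902, 0.048]
orientation: [-0.466, -0.534, -0.46, 0.535]
wrist_force: [-4.3, -4.7, 9.3]
finger_gap: -0.0001
```

Call:
drive_tool(moves=[[[-0.001,0,0,0,0,0,255],[-0.003,0,0,0,0,0,255],[-0.006,0,0,0,0,0,255],[-0.012,0,0,0,0,0,255],[-0.025,0,0,0,0,0,255]]])

```text
clock: 8.75
tcp_pos: [0.5062, 0.0904, 0.073]
orientation: [-0.466, -0.534, -0.46, 0.535]
wrist_force: [-0.1, 0.3, -0.3]
finger_gap: 0.0003
```

Call:
drive_tool(moves=[[[-0.03,0,0,0,0,0,255],[-0.06,0,0,0,0,0,255],[-0.09,0,0,0,0,0,255],[-0.09,0,0,0,0,0,255],[-0.09,0,0,0,0,0,255]]])

```text
clock: 9.38
tcp_pos: [0.5056, 0.091, 0.1629]
orientation: [-0.466, -0.534, -0.46, 0.535]
wrist_force: [-0.4, -0.6, 0.1]
finger_gap: 0.0
```

```bash
python3 - <<'E'
from h import *
import cv2
plan([.492+.1415*.09,-.002+.99*.09,.0485],[.99,-.1415,0])
cv2.imwrite("pics/w6.png",cams.read_camera("wrist"))
cv2.imwrite("pics/s6.png",cv2.resize(cams.read_camera("scene")[140:320,200:440],None,fx=3.3,fy=3.3))
E
```

```text
t 9.38 tcp [0.5056 0.091  0.1629] F [-0.4 -0.6  0.1] gap 0.0 j [ 0.03  0.22 -0.24  1.1  -0.01  1.74]
shift [ 0.1144 -0.0009  0.0033] turn [-0.0012  0.0062 -0.0049]
```

View pics/w6.png

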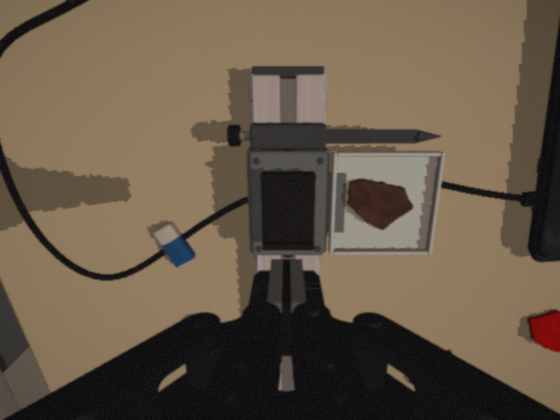

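View pics/s6.png

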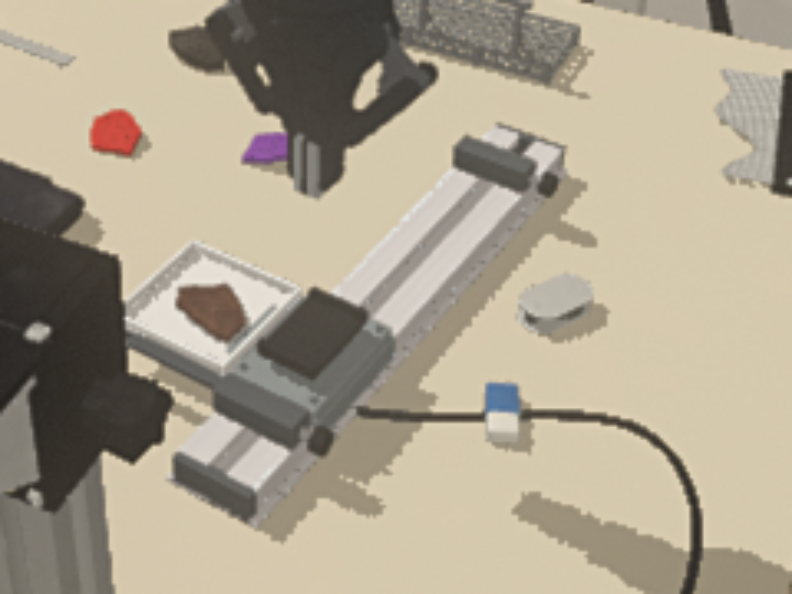

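The stage is flush against the index stop (wrist view, contact line near row 150). The pad is up, the sherd sits mid-tray, and the eraser and loupe haven't moved. I'm handing in.

```bash
python3 -c "
from workcell import env;print(env.hand_in())"
```

```text
the job is handed in; nothing more can be done
None
```

The stage now stands against the index stop with the brake on, and I handed the job in at about 9.5 s of the 38 s allowed. The hand-in gave no verdict, so the result below rests on my own checks.

- **Press:** With the fingers closed, I pressed the brake pad at its centre with about 9 N. From the spring figures that is roughly 3.5 mm down.
- **Push:** I carried the stage about 94 mm along the rail. The force along the rail then rose to about 7 N, and the wrist picture showed the stage flush with the stop that has the pointed arm.
- **Release:** I held it there briefly, then lifted straight up to 163 mm. The force reading fell back to about zero.

In the last pictures the stage is still flush with the index stop and the pad looks raised. The sherd lies near the middle of its tray, and the eraser and loupe are where they were. I judged pad height and the final gap to the stop by eye; I had no joint readings for either.

The measurements disagreed slightly but did no harm:
- **Pad position:** The wrist and top cameras differed by about 4 mm along the rail, probably because the arm was still settling when I took the wrist picture.
- **Travel:** The push ended about 6 mm past the 88 mm I estimated from the top picture. That is camera error or a small slip of the fingertips on the pad.

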